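# Blow off the board nest with the push-pull air knob

### The arm

A 6-joint arm with a two-finger parallel gripper is mounted at the origin on the work surface. World frame = base frame: x ahead of the robot, y to its left, z up, the work surface at z = 0. Lengths are in m, angles in rad, forces in N, time in s.
With the tool pointing down it reaches from about 0.4 to 0.925 m from the base axis. Payload 12.5 kg.
Tool frame: the origin (TCP) lies midway between the tips of the shut fingers; the grasp point (between the pads) lies 19 mm behind it; z points along the fingers, y is the line along which they close (so a half turn about z gives the same grasp; the last joint's range is limited). The gripper opens to 95 mm and grips with 3 to 60 N. Pads are 20 mm wide; open, the fingers measure 119 mm over their backs; the gripper's body (75 mm by 180 mm) begins 59 mm behind the grasp point.
Start: joints at [-0.106, 0.491, 1.559, -0, 1.092, -0.106], TCP at [0.625, 0, 0.215] pointing down, gripper open.
Joint ranges: [-3.1, 3.1], [-0.84, 2.19], [0.05, 2.79], [-1.13, 4.28], [0.06, 2.93], [-2.69, 2.69]. Speed limits (rad/s): [2.22, 2.22, 2.79, 3.14, 3.14, 3.14].

### API

Orientations are given as a unit quaternion [w, x, y, z].
In Python, from rig import robot, optics gives the robot as it stands. Calls block until the motion is done:
- robot.move_to(position, orientation): joint-space move of the TCP to a pose.
- robot.move_linear(position, frame=None, speed=0.15, guard=None): straight line of the TCP; frame=None keeps the orientation; speed is the mean speed in m/s. With guard (N) it stops when the force on the tool has changed by that much, and returns True; else False.
- robot.move_joints(angles): joint-space move.
- robot.release() and robot.clamp(squeeze=None): open the fingers fully, or close them until they stop; squeeze is the grip in N (None keeps the last).
- robot.hold(seconds).
- robot.ik(position, orientation): joint angles nearest the present ones, or None.
- robot.sense(): the state.
- optics.snapshot(name): name is "scene" or "side" or "wrist"; returns a dict with "color" (480x640x3 uint8, red, green, blue), "z_map" (480x640 float32, m along the optical axis (not along the pixel's ray), 0 where there is no reading), "fx", "fy", "cx", "cy" (pixels), "R" (3x3) and "t" (3): a world point X has camera coordinates R X + t. Camera axes: x right, y down, z forward; pixel columns grow to the right and rows downward; lengths in m; the calibration is good to about 2 mm. The wrist camera is an equidistant fisheye: a pixel r from the principal point sees the ray r / f radians off the axis. A picture is of the moment at which its call begins.
A pose or a line that the arm cannot do raises robot.MotionError and nothing moves.
- robot.finish_job(): hands the job in; it is judged then, once.
The state is a dict: "time": time; "q": joint angles; "qd": joint speeds; "tau": joint torques, N m; "eef_pos": TCP position; "eef_rot": TCP orientation; "wrist_force": force on the tool from outside, world axes, zero at the start; "ft_torque": the same for the moment, N m; "width": finger opening in m; "grasp_force": force on a finger pad.
Only numpy, scipy, OpenCV 4.12 (cv2) and the standard library are available. Lean on these libraries where they do the work, as an engineer would, in place of code of your own. Each camera call takes 0.05 s, during which the arm holds its last target. There are 200 camera calls.

### The job

Give the board nest a puff of air: on the white control box, pull the wide mushroom-headed knob straight up to its on stop, leave it out for about a second, then push it fully back in and let go. Leave the thin pull knob and the rotary dial on the same box as they are.

Things in the scene. Friction and masses are not known exactly. Their poses are not given: they have to be found in the camera images.
- air_grip (a point): Centre of the air knob's head: round black mushroom, 40 mm across, 18 mm thick (its vertical rim 11 mm high), on a 16 mm steel stem. The point is on its vertical axis; the head's top is 9.5 mm above it, the box's top 32.5 mm below it (knob in; a collar 30 mm wide, 6 mm high surrounds the stem). Its y axis runs along the row of controls, x across the box, z up (the way it pulls out).
- air (a joint): How far the air knob is out, in m: 0 = fully in (off, as it starts), 0.030 = the on stop. A stiff vertical slide (about 5 N of friction either way, firm end stops) that stays where it is left. The box is fixed, white with an aluminium top, 170 x 300 x 60 mm high, its three controls in a row down the middle, 90 mm apart, in any order; a low board nest adjoins its far side.
- slim_top (a point): Centre of the top of the thin pull knob, not to be touched: a plain black cylinder 18 mm across, its top 36 to 56 mm above the box's top as it may have been left in or out (it slides vertically).
- dial_tip (a point): Tip of the pointer bar of the rotary dial, not to be turned: a black disc 42 mm across with a bar grip 34 mm long, 10 mm wide and 27 mm high above the box's top; the point is at one end of the bar, 17 mm from the dial's axis, which is vertical. The dial may stand at many angles.

How it is judged:
On the way:
1. the air knob is pulled out to its on stop (at least 22 of its 30 mm) and left there for half a second (value of joint air above 0.022 m), for 0.5 s.
At the end, for the whole second after the job is handed in: The air knob, after having been on, is back in within 6 mm and released; the thin pull knob and the dial's pointer tip are within 6 mm of where they were at the start (value of joint air below 0.006 m and distance of each of slim_top, dial_tip from where it was at the start of the episode below 0.006 m); the robot touches nothing.
It fails at once if the thin pull knob is moved by more than 6 mm (distance of slim_top from where it was at the start of the episode above 0.006 m).
It fails at once if the dial is turned by more than about 20 degrees (its pointer tip moved by more than 6 mm) (distance of dial_tip from where it was at the start of the episode above 0.006 m).
It also fails if it takes over 32 s, if anything falls off the work surface, if the arm or the gripper's body presses on something with over 40 N, if the wrist force passes 120 N, or if a joint passes its speed limit or range.

## Working session

There is one attempt and no reset: what is moved stays moved. The work goes in short steps, each a Python script; the robot and the scene stay as the last script left them, time stands still between calls to the robot, and variables do not carry over. Pictures are saved under pics/ and viewed, at most 10 in all, crops included, and the job is handed in when it is done.

```bash
mkdir -p pics
cat > h.py <<'E'
from rig import robot, optics
import numpy as np, cv2
def save(s,n): cv2.imwrite(f'pics/{n}.png', s['color'][:,:,::-1])
def cloud(s):
    v,u=np.mgrid[:480,:640]; z=s['z_map'].astype(float)
    c=np.stack([(u-s['cx'])/s['fx']*z,(v-s['cy'])/s['fy']*z,z],-1)
    w=(c-s['t'])@s['R']; w[z==0]=np.nan
    return w
E
python3 - <<'E'
from h import *
for n in ['scene','side']:
    s=optics.snapshot(n); save(s,n); np.save(n+'.npy',cloud(s)); print(n,-s['R'].T@s['t'],s['R'][2],s['fx'])
st=robot.sense(); print(st['time'],st['eef_rot'],st['width'])
E
```

```text
scene [1.03492229 0.70383048 0.69011135] [-0.48237363 -0.65251285 -0.58441652] 622.2053803644252
side [ 0.39684171 -0.5804557   0.71464977] [ 0.219009    0.71704059 -0.66173095] 615.9170357382884
0.1 [-3.72603299e-04  7.07110212e-01  7.07103180e-01 -3.19729037e-04] 0.09497939290317746
```

View pics/scene.png

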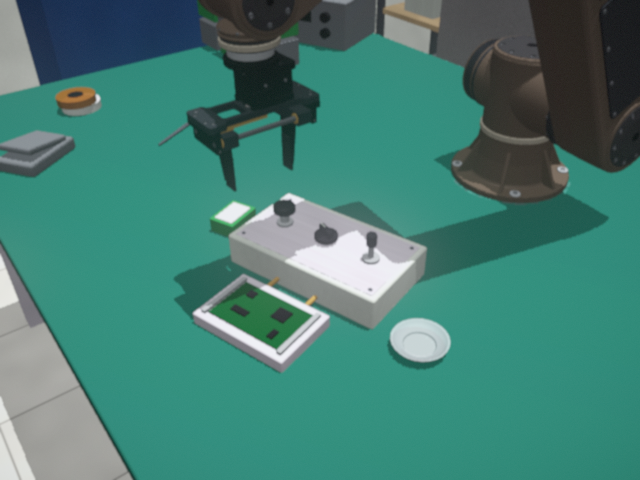

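View pics/side.png

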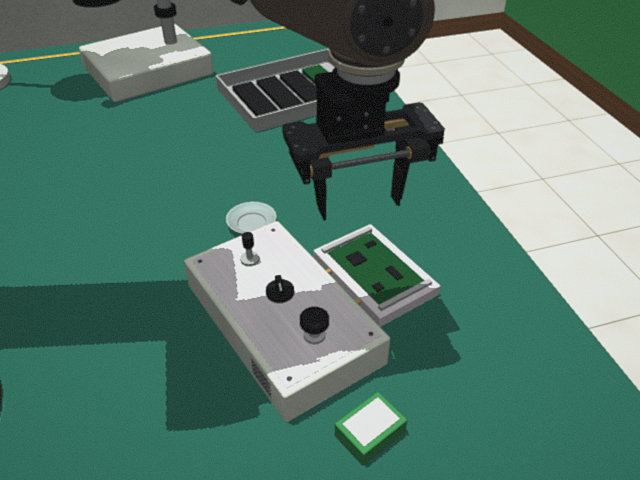

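The scene view shows the mushroom at (284,208), the dial at (326,235) and the thin knob at (371,243). In the side view they are at (314,320), (280,289) and (248,242). Next I measure all three from depth.

Run:
```python
import numpy as np, cv2
for n,ps in [('scene',[(284,208),(326,235),(371,243)]),('side',[(314,320),(280,289),(248,242)])]:
    w=np.load(n+'.npy')
    a=[]
    for (u,v),zr in zip(ps,[(.094,.112),(.063,.092),(.09,.125)]):
        p=w[v-22:v+23,u-22:u+23].reshape(-1,3); p=p[(p[:,2]>zr[0])&(p[:,2]<zr[1])]
        lo,hi=np.nanpercentile(p,[2,98],axis=0); print(n,len(p),((lo+hi)/2).round(4),(hi-lo).round(4),p[:,2].max().round(4))
    # box top
    m=(abs(w[...,2]-.06)<.004)&(abs(w[...,0]-w[ps[1][1],ps[1][0],0])<.25)&(abs(w[...,1]-w[ps[1][1],ps[1][0],1])<.25)
    k,l,st,c=cv2.connectedComponentsWithStats(m.astype(np.uint8)); i=1+st[1:,4].argmax()
    q=w[l==i]; print('box',cv2.minAreaRect(q[:,:2].astype(np.float32)),np.median(q[:,2]))
im=cv2.imread('pics/side.png')[200:380,180:400]; cv2.imwrite('pics/c1.png',cv2.resize(im,None,fx=3.2,fy=3.2,interpolation=3))
```

```text
scene 261 [ 0.5452 -0.0618  0.0992] [0.0356 0.0339 0.0091] 0.1054
scene 414 [0.5149 0.0233 0.0757] [0.0464 0.0428 0.0248] 0.0895
scene 165 [0.4925 0.1089 0.1021] [0.0158 0.0161 0.0212] 0.1132
box ((0.518089234828949, 0.022173896431922913), (0.1744282841682434, 0.30178102850914), 16.809398651123047) 0.06033612401426557
side 599 [ 0.5415 -0.0673  0.0995] [0.0354 0.0351 0.0087] 0.105
side 650 [0.5151 0.0249 0.0761] [0.0399 0.0517 0.0256] 0.0904
side 192 [0.4894 0.105  0.1023] [0.0164 0.0163 0.0215] 0.114
box ((0.5157057046890259, 0.019756734371185303), (0.17093521356582642, 0.3024140000343323), 16.946413040161133) 0.06090980179404776
```

View pics/c1.png

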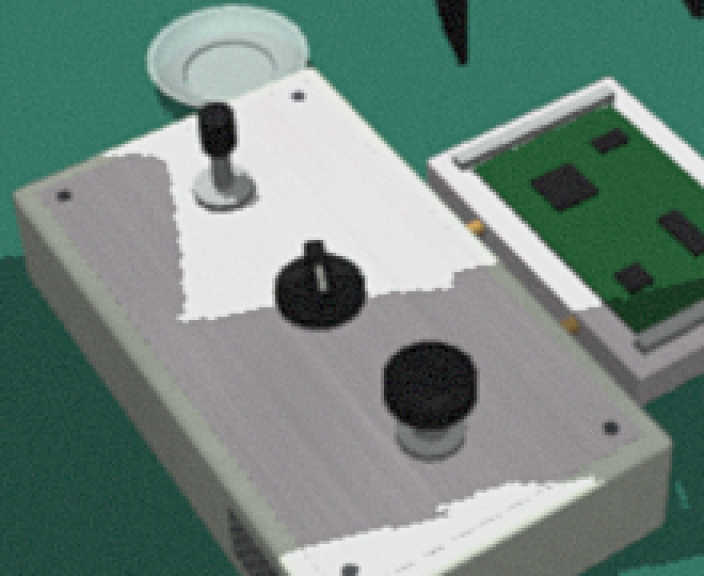

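The crop confirms the order is air, dial, thin knob. The air knob is at about (0.5434, -0.0645) and the box is yawed 16.9°. The spacing of 179 mm from air knob to thin knob and the 60.6 mm box height both agree with the task. I'll grasp across the box so the fingers stay clear of the row.

Run:
```python
from h import *
from scipy.spatial.transform import Rotation as R
q=(R.from_euler('z',16.9,degrees=True)*R.from_quat([.7071068,.7071068,0,0])).as_quat()
q=[q[3],*q[:3]]
robot.move_to([.5434,-.0645,.16],q)
robot.move_linear([.5434,-.0645,.0715],speed=.08,guard=15)
robot.clamp(40)
s=robot.sense(); print(s['time'],s['eef_pos'],s['width'],s['grasp_force'],s['wrist_force'])
save(optics.snapshot('side'),'g')
im=cv2.imread('pics/g.png')[180:400,160:420]; cv2.imwrite('pics/g2.png',cv2.resize(im,None,fx=2.7,fy=2.7,interpolation=3))
```

```text
2.85 [ 0.54373131 -0.06443268  0.07153186] 0.03807289346658824 39.99980358174071 [ 2.01578435  1.7095757  -0.54581129]
```

View pics/g2.png

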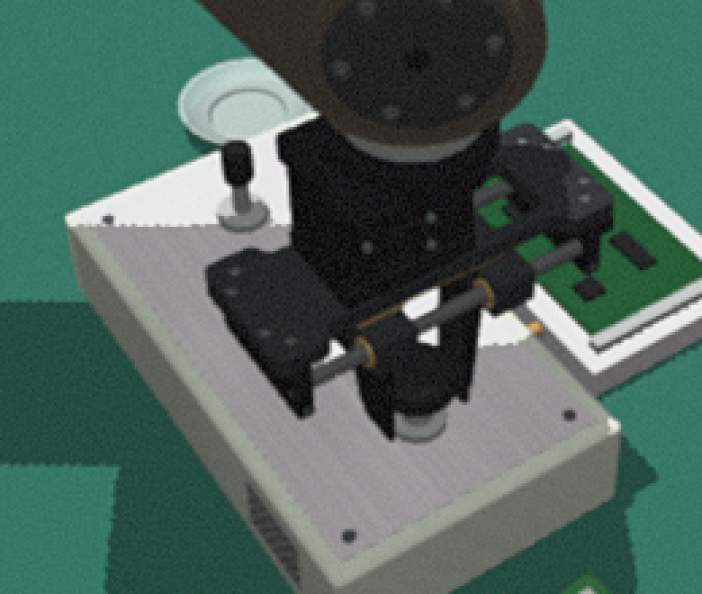

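The fingers hold the mushroom head at about (415,390) in the crop, at 38 mm opening and 40 N. The dial and thin knob are clear, so I pull.

Run:
```python
from h import *
p=robot.sense()['eef_pos']
g=robot.move_linear([p[0],p[1],p[2]+.031],speed=.03,guard=25)
s=robot.sense(); print(g,s['time'],s['eef_pos'],s['width'],s['grasp_force'],s['wrist_force'])
sn=optics.snapshot('side'); save(sn,'o')
im=cv2.imread('pics/o.png')[180:400,160:420]; cv2.imwrite('pics/o2.png',cv2.resize(im,None,fx=2.7,fy=2.7,interpolation=3))
```

```text
False 4.0833 [ 0.54362876 -0.06439419  0.10170492] 0.03811820491565302 39.99699333216995 [  6.70336414   0.76367271 -15.35172044]
```

View pics/o2.png

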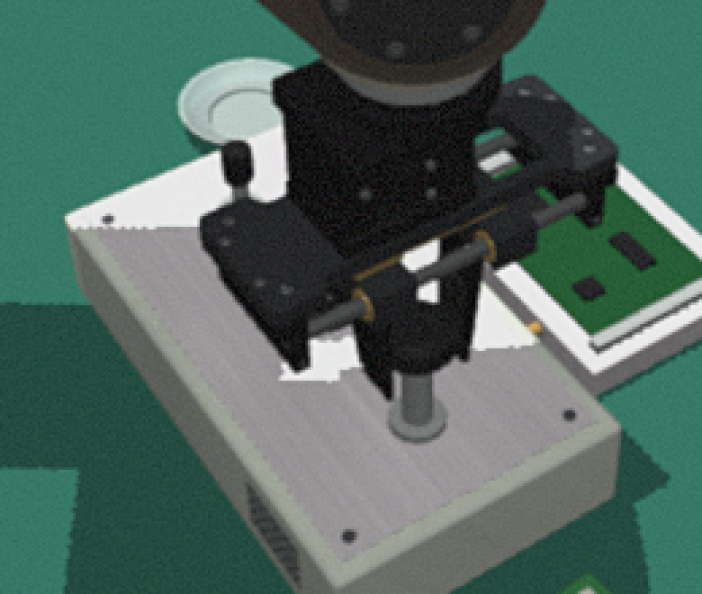

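The long steel stem shows at (417,400) and the wrist force shows the on stop (15 N after 30 mm). I hold for a second, push it back in, release and retreat.

Run:
```python
from h import *
robot.hold(1.0)
p=robot.sense()['eef_pos']
g=robot.move_linear([p[0],p[1],.0700],speed=.03,guard=45)
s=robot.sense(); print(g,s['time'],s['eef_pos'],s['wrist_force'])
robot.release()
robot.move_linear([p[0],p[1],.22],speed=.1)
s=robot.sense(); print(s['time'],s['eef_pos'],s['wrist_force'])
sn=optics.snapshot('side'); save(sn,'e'); w=cloud(sn)
for (u,v),zr in zip([(314,320),(280,289),(248,242)],[(.094,.15),(.063,.092),(.09,.125)]):
    q=w[v-22:v+23,u-22:u+23].reshape(-1,3); q=q[(q[:,2]>zr[0])&(q[:,2]<zr[1])]
    lo,hi=np.nanpercentile(q,[2,98],axis=0); print(((lo+hi)/2).round(4),q[:,2].max().round(4))
im=cv2.imread('pics/e.png')[180:400,160:420]; cv2.imwrite('pics/e2.png',cv2.resize(im,None,fx=2.7,fy=2.7,interpolation=3))
```

```text
True 6.1583 [ 0.54381873 -0.06443553  0.07141717] [-1.8770838   1.23197035  6.77381996]
8.85 [ 0.54343432 -0.06436155  0.21946547] [-0.699193    0.24254268  0.30400525]
[ 0.5415 -0.0674  0.0993] 0.1046
[0.5169 0.0279 0.0759] 0.0903
[0.4892 0.1049 0.1025] 0.1141
```

View pics/e2.png

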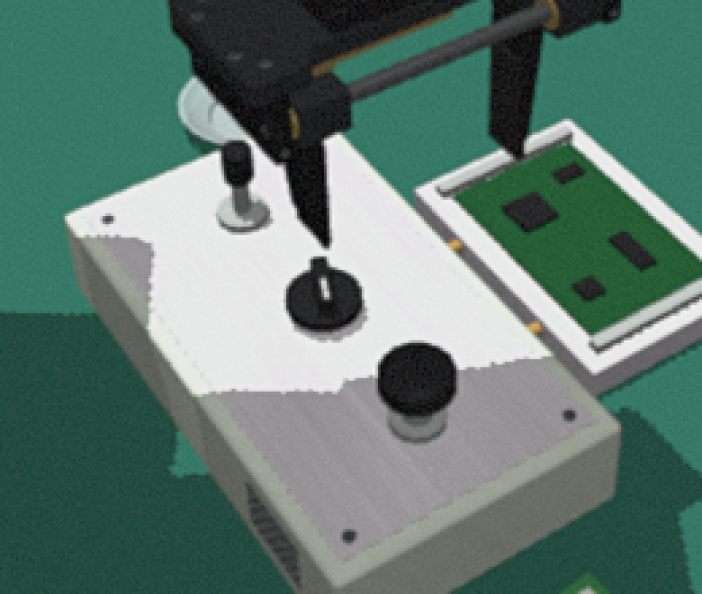

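The knob head is back in at (417,380), with its top at the starting height to within 0.4 mm. The thin knob at (237,165) and the dial bar at (322,280) look unchanged, and the gripper is clear.

```bash
python3 -c "
from rig import robot
print(robot.finish_job())"
```

```text
the job is handed in; nothing more can be done
None
```

I pulled the air knob out to its on stop, held it there for about a second, pushed it fully back in and released it, then handed the job in at about 9 s; the last camera check showed the thin knob and dial unmoved, but the hand-in call returned no verdict.

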